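Lift a welded cover onto the fan stand and set the fan

TASK

With the orange-handled lifter, slide its blade under the freshly welded cover on the jig, lift it, and lay it squarely on the two bars of the blue fan stand, then draw the blade out; never touch the cover with the gripper, drop it or let it tip. Then lay the lifter back on its green mat, blade the same way as before, and let go. Last, turn the fan knob so that its white pointer line meets the red mark on the dial, and leave everything else alone.

Things in the scene. Friction and masses are not known exactly. Their poses are not given: they have to be found in the camera images.
- lifter: Loose lifter (stiff, stepped spatula), 0.25 kg, 228 mm long. Origin directly below the middle of the grip, at the level of the blade's underside; x points from handle to blade tip, z up. A steel neck 24 mm wide rises from the blade's rear end (x about 58 mm) to the grip; a steel foot (30 mm wide, x -51 to -73 mm, underside z = 0) under the rear keeps the tool level on the mat.
- lifter_grip (a point): Middle of the orange grip, 50 mm above the blade's underside: take it here from above. The grip is a straight flat-sided bar along the lifter's x, from -70 to +50 mm of this point, 20 mm wide, 26 mm tall.
- lifter_tip (a point): Middle of the blade's square front edge, 155 mm ahead of the grip's middle. The steel blade is flat, 3 mm thick, 50 mm wide and 100 mm long (lifter x = 55 to 155 mm).
- mat: Green mat fixed to the bench, 290 x 90 mm, 3 mm thick; the lifter lies on it at the start and is laid on it again. Origin at bench level, at the point over which the lifter's origin belongs (within 40 mm along, 30 mm across, 0.3 rad); the mat's own centre is 40 mm further along x. x runs along the mat, the way the blade points.
- cover: Loose welded cover: bright flat metal tray with copper-coloured corner welds, 90 mm along its x, 110 mm along its y, 12 mm tall over its turned-up rim; bottom 3 mm thick, quite flat; 0.11 to 0.21 kg. Origin at the centre of its underside, z up. It lies on the jig's two bars, centred within 8 mm, its x along the jig's x within 0.08 rad.
- jig: Weld jig fixed to the bench: two red steel bars along x, 130 mm long, 12 mm wide, 22 mm tall, inner faces 72 mm apart (y = -36 and +36 mm). Origin at bench level midway between them. The channel between them, floored by the bare bench, is open at the -x end (towards the robot): the blade goes in there along +x. A 4 mm thick tie strip crosses the floor at the far end (x 53 to 65 mm).
- stand: Blue fan stand fixed to the bench, 120 (x) x 110 (y) mm, 38 mm tall, dark fan grille on top and two steel bars on it. Origin at bench level under its centre; the -x end faces the robot. A grey dial box (84 x 84 mm, 50 mm tall) is joined to its -y side, centred at x = -30, y = -115 mm.
- stand_seat (a point): Where the centre of the cover's underside belongs: midway between the stand's two bars at their tops, 60 mm above the bench (within 25 mm along x, 20 mm along y, square to the stand within 0.26 rad). Bars along the stand's x, 110 mm long, 12 mm wide, 22 mm tall, inner faces 72 mm apart; the channel between them is open at both ends, floor (grille wires) at 39.2 mm above the bench.
- knob_grip (a point): On the fan knob's vertical axis, at the height to grip it: 80 mm above the bench. The knob is a black upright bar 46 mm long, 14 mm wide, 30 mm tall (top at 90 mm above the bench) on a round skirt of 58 mm diameter whose top is 60 mm above the bench. x of this frame points along the bar to its white pointer end.
- knob_pointer (a point): Pointer end of the white line on top of the knob's bar, 23 mm from the knob's axis, 90 mm above the bench. x of this frame points from the axis outwards along the pointer.
- fan_knob (a joint): Turn of the fan knob, rad: grows clockwise seen from above, 0 to 2.2 between its end stops; light friction (0.03 N m), stays where it is left. It starts at 0.05 to 0.35 and has to be turned clockwise by 0.5 to 1.5 rad.
- dial_ring: White dial ring, 82 mm in diameter, 4 mm thick, fixed on the dial box around the knob. Origin on the knob's axis, 50 mm above the bench; x points to its red mark. The ring itself cannot be turned by hand.
- dial_mark (a point): Red mark on the white dial ring, 35 mm from the knob's axis, 55 mm above the bench. The knob is set when its pointer points to this mark within 0.16 rad.
- spray_can: Bystander: upright can, 60 mm in diameter, 160 mm tall, yellow label. Origin at the centre of its foot. Leave it alone.
- wire_brush: Bystander: brush with wooden handle, 200 mm long, lying on the bench. Origin midway along it, at bench level. Leave it alone.
- chip_hammer: Bystander: hammer, 260 mm long, lying on the bench at the back. Origin midway along it, at bench level. Leave it alone.
There are look-alikes about, which are no part of the job. What is shaped like the lifter but turquoise is not meant.

How it is judged:
By the outcome, as a careful person would: the job done as asked, in the order asked, and still so for the second after the job is handed in, with the robot touching nothing.
It also fails if it takes over 64 s, if anything falls off the work surface, if the arm or the gripper's body presses on something with over 40 N, if the wrist force passes 120 N, or if a joint passes its speed limit or range.

ROBOT

A 6-joint arm with a two-finger parallel gripper is mounted at the origin on the work surface. World frame = base frame: x ahead of the robot, y to its left, z up, the work surface at z = 0. Lengths are in m, angles in rad, forces in N, time in s.
With the tool pointing down it reaches from about 0.35 to 0.775 m from the base axis. Payload 5.5 kg.
Tool frame: the origin (TCP) lies on the centre line of the jaws, within the pads' length; the fingertips stand 11 mm ahead of it and the grasp point (between the pads) lies 8 mm behind it; z points along the fingers, y is the line along which they close (so a half turn about z gives the same grasp; the last joint's range is limited). The gripper opens to 85 mm and grips with 20 to 120 N. Pads are 22 mm wide; open, the fingers measure 114 mm over their backs; the gripper's body (76 mm by 85 mm) begins 54 mm behind the grasp point. The pads swing forward as they close: fully open they stand 13 mm farther back than shut.
Start: joints at [0.99, 0.313, 0.046, 1.304, 0, 1.431], TCP at [0.245, 0.52, 0.242] pointing down, gripper open.
Joint ranges: [-2.76, 2.76], [-0.86, 1.69], [-1.03, 1.26], [-2.2, 2.34], [-1.47, 1.5], [-3.14, 3.14]. Speed limits (rad/s): [2.57, 2.57, 3.14, 3.14, 3.14, 3.14].

INTERFACE

Orientations are given as a unit quaternion [w, x, y, z].
In Python, from workcell import env, viewer, order, models gives the robot as it stands.
- The arm moves only by the tool drive_tool, never from a script. Its argument "series" is a list that holds one entry, the list of rows, each a list of 6 numbers: the shift along the tool's x, y, z each as a share of 120 mm, from -1 to 1, then the turn, a rotation vector about the tool's x, y, z each as a share of 180 degrees, from -1 to 1. A call has 1 to 20 rows; each row shifts and turns the commanded pose from where the row before left it, along the tool's axes as they then stand; what a row does not reach is not made up. A row lasts 1/8 s, in which the tool goes at most 62.5 mm and 10.7 degrees, less where a joint would pass 70% of its speed; a pose out of reach is approached as far as the arm can. A call with a number of a shift or a turn outside -1 to 1 is refused whole. A call with a gripper value outside its range is refused whole. "jaw" is the opening, from -1 (shut) to 1 (fully open), set as the call begins (left out, the last holds). The fingers move at their own pace and stop on an object; "grip_force" is the grip in N (left out, the last holds). Time passes only in rows, so rows that do not move let the fingers close. It gives the time, the measured TCP pose, the force, the opening and the grip force at its end, in the units of the state.
- env.get_state(): the state, without advancing time (a new reading comes with each control period).
- viewer.read_camera(name): name is "side" or "top" or "wrist"; returns the picture (420x560x3 uint8, red, green, blue); there is no depth.
- viewer.camera_info(name): a dict with "intrinsics" (3x3 intrinsics, pixels), "D" ([k1, k2, p1, p2, k3] as OpenCV has them; the pictures are not rectified), "R" (3x3) and "t" (3): a world point X has camera coordinates R X + t; the wrist camera has in their place "T_tool_cam" (4x4, takes a point from camera to tool coordinates, whose origin is the TCP and whose axes are the flange's). Camera axes: x right, y down, z forward; pixel columns grow to the right and rows downward; lengths in m; the calibration is good to about 2 mm. A picture is of the moment at which its call begins: read the wrist's pose just before it. camera_info takes no time and is no camera call.
- order.hand_in(): hands the job in; it is judged then, once.
Trained networks look in the newest picture that a camera, given by its name, has taken for a name from the list of things; names that differ only in an ending like _2 or _b are one class to them, and where a whole thing is asked for, a point or a joint stands for the part that bears it (a point fixed in the world has none). Each returns a list of dicts, best first, with "score" (0 to 1); they miss things now and then, are a little off and sometimes report something else, mostly with a low value. They report only what shows in the picture. A call takes as long as a camera call. They do not tell look-alikes from the thing itself.
- models.silhouettes(label, camera): "region" (420x560 bool, what is visible of it) and "location" ([column, row] in pixels, amid what is visible of it).
The state is a dict: "clock": time; "joint_pos": joint angles; "qvel": joint speeds; "tau": joint torques, N m; "tcp_pos": TCP position; "orientation": TCP orientation; "wrist_force": force on the tool from outside, world axes, zero at the start; "ft_torque": the same for the moment, N m; "finger_gap": finger opening in m; "grip_force": force on a finger pad.
Only numpy, scipy, OpenCV 4.12 (cv2) and the standard library are available. Lean on these libraries where they do the work, as an engineer would, in place of code of your own. Each camera call takes 0.05 s, during which the arm holds its last target. There are 200 camera calls.

## Working session

There is one attempt and no reset: what is moved stays moved. The work goes in short steps, Python scripts to look and compute and a tool call to move; the robot and the scene stay as the last step left them, time stands still between calls to the robot, and variables do not carry over. Pictures are saved under pics/ and viewed, at most 10 in all, crops included, and the job is handed in when it is done.

Besides the shell and the picture viewer there is one more tool, called after ">>>" as a command line: name --argument value ..., lists and objects as JSON in quotes. drive_tool: Moves the arm, as the interface text tells. Its arguments: {"type":"object","properties":{"series":{"type":"array"},"jaw":{"type":"number"},"grip_force":{"type":"number"}},"required":["series"]}

```bash
ls; mkdir -p pics
python3 - <<'E'
from workcell import env, viewer, order, models
import cv2, numpy as np
np.set_printoptions(precision=4,suppress=True)
s=env.get_state(); print({k:np.round(v,4) for k,v in s.items()})
for c in("top","side"):
    im=viewer.read_camera(c); cv2.imwrite(f"pics/{c}0.png",im[:,:,::-1]); np.save(f"pics/{c}0.npy",im)
    print(c,viewer.camera_info(c))
print(viewer.camera_info("wrist"))
E
```

```text
pics
{'clock': np.float64(0.0), 'joint_pos': array([ 0.9904,  0.314 ,  0.0449,  1.3036, -0.    ,  1.4312]), 'qvel': array([-0.0021, -0.0005, -0.0008,  0.0011,  0.0034, -0.0007]), 'tau': array([ -0.0025, -48.0628,  29.8533,   0.0194,  -0.0002,   0.    ]), 'tcp_pos': array([0.2451, 0.5196, 0.2414]), 'orientation': array([-0.0003,  0.2186,  0.9758, -0.0009]), 'wrist_force': array([-0.2493, -0.1875,  0.948 ]), 'ft_torque': array([ 0.0406, -0.0148, -0.0482]), 'grip_force': np.float64(0.0), 'finger_gap': np.float64(0.0855)}
top {'intrinsics': array([[394.9611,   0.    , 278.6888],
       [  0.    , 394.9611, 208.5405],
       [  0.    ,   0.    ,   1.    ]]), 'D': array([0.0271, 0.    , 0.    , 0.    , 0.    ]), 'R': array([[ 0.0279, -0.9995,  0.0128],
       [-0.9859, -0.0296, -0.1646],
       [ 0.1649, -0.0081, -0.9863]]), 't': array([-0.0548,  0.5249,  1.0203])}
side {'intrinsics': array([[400.4365,   0.    , 279.0196],
       [  0.    , 400.4365, 209.8971],
       [  0.    ,   0.    ,   1.    ]]), 'D': array([-0.1101,  0.    ,  0.    ,  0.    ,  0.    ]), 'R': array([[ 0.8877, -0.4603, -0.0034],
       [-0.3177, -0.6074, -0.7281],
       [ 0.3331,  0.6474, -0.6855]]), 't': array([-0.4525,  0.2217,  0.9181])}
{'intrinsics': array([[290.4596,   0.    , 280.0983],
       [  0.    , 290.4596, 212.8242],
       [  0.    ,   0.    ,   1.    ]]), 'D': array([0.0183, 0.    , 0.    , 0.    , 0.    ]), 'T_tool_cam': array([[ 0.    , -0.9653, -0.2611,  0.0674],
       [ 1.    , -0.    ,  0.0002,  0.0008],
       [-0.0002, -0.2611,  0.9653, -0.1322],
       [ 0.    ,  0.    ,  0.    ,  1.    ]])}
```

View pics/top0.png

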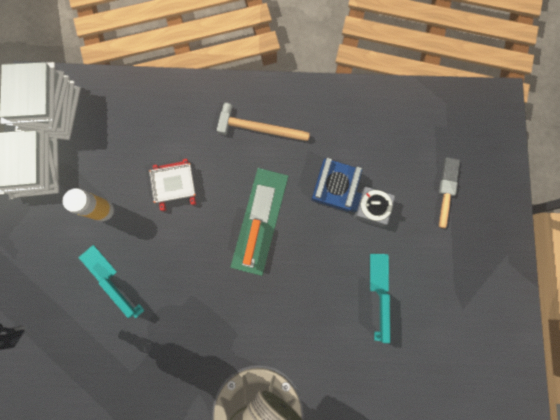

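View pics/side0.png

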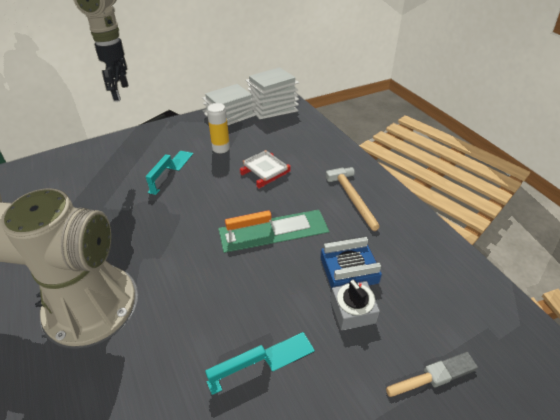

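The top view shows the mat with the orange lifter at about (258,222), the cover on the jig at (173,183), the stand at (338,185) and the dial at (376,205). The turquoise look-alikes are at (110,282) and (380,298). The side view agrees with this layout.

```bash
cat > h.py <<'E'
from workcell import env, viewer, order, models
import cv2, numpy as np
from scipy.spatial.transform import Rotation as Ro
np.set_printoptions(precision=4,suppress=True)
def tcp(s=None):
    s=s or env.get_state(); q=s["orientation"]
    return np.array(s["tcp_pos"]),Ro.from_quat([q[1],q[2],q[3],q[0]]).as_matrix()
def cam(name,pose=None):
    i=viewer.camera_info(name); K,D=np.array(i["intrinsics"]),np.array(i["D"])
    if name=="wrist":
        p,R=pose; T=np.array(i["T_tool_cam"]); Rc=R@T[:3,:3]; c=p+R@T[:3,3]
        return K,D,Rc.T,-Rc.T@c
    return K,D,np.array(i["R"]),np.array(i["t"])
def unproj(C,uv,z):
    K,D,R,t=C; n=cv2.undistortPoints(np.asarray(uv,float).reshape(-1,1,2),K,D).reshape(-1,2)
    d=np.c_[n,np.ones(len(n))]@R; c=-R.T@t
    return c+d*((z-c[2])/d[:,2])[:,None]
def proj(C,X):
    K,D,R,t=C; return cv2.projectPoints(np.asarray(X,float).reshape(-1,1,3),cv2.Rodrigues(R)[0],t,K,D)[0].reshape(-1,2)
def rect(C,mask,z):
    "min-area rectangle of a mask's largest blob on plane z: centre, sides, yaw of long side"
    cs=cv2.findContours(mask.astype(np.uint8),cv2.RETR_EXTERNAL,cv2.CHAIN_APPROX_NONE)[0]
    c=max(cs,key=cv2.contourArea).reshape(-1,2)
    P=unproj(C,c,z)[:,:2]
    (cx,cy),(w,h),a=cv2.minAreaRect((P*1000).astype(np.float32))
    if w<h: w,h,a=h,w,a+90
    return np.array([cx,cy]),np.array([w,h]),(a+90)%180-90
E
python3 - <<'E'
from h import *
Z=dict(lifter=.05,mat=.003,cover=.034,jig=.022,stand=.05,dial_ring=.054,fan_knob=.09,spray_can=.08)
for c in("top","side"):
    viewer.read_camera(c); C=cam(c)
    for n in Z:
        for d in models.silhouettes(n,c)[:3]:
            print(c,n,round(d["score"],2),np.array(d["location"]).astype(int),*rect(C,d["region"],Z[n]),int(d["region"].sum()))
            if d["score"]>.5: np.save(f"pics/{c}_{n}_{int(d['location'][0])}.npy",d["region"])
im=np.load("pics/top0.npy");im2=np.load("pics/side0.npy")
a=cv2.resize(im[150:240,130:230],(400,360),interpolation=cv2.INTER_CUBIC); b=cv2.resize(im[145:235,305:405],(400,360),interpolation=cv2.INTER_CUBIC)
cv2.imwrite("pics/crop1.png",np.hstack([a,b])[:,:,::-1])
for n,im_,lohi in(("top",im,0),("side",im2,0)):
    C=cam(n); h=cv2.cvtColor(im_,cv2.COLOR_RGB2HSV)
    o=cv2.inRange(h,(5,150,120),(14,255,255)); g=cv2.inRange(h,(60,60,40),(84,255,160))
    print(n,"orange",rect(C,o,.063),"green",rect(C,g,.003))
E
```

```text
top lifter 0.9 [382 286] [ 301.273  -306.8813] [221.3871  48.6786] 1.8214552402496338 1252
top lifter 0.88 [256 214] [479.1862  17.443 ] [218.8333  48.8715] -10.295257568359375 1059
top lifter 0.62 [105 279] [319.1874 386.1234] [219.2633  51.9667] 40.10003662109375 1283
top mat 0.66 [261 229] [499.0516  13.0983] [292.7248  91.3867] -13.377372741699219 2282
top cover 0.76 [173 184] [590.2233 253.5833] [110.1298  94.7592] -78.87127685546875 1326
top jig 0.77 [167 166] [640.4693 279.9111] [66.0432 11.4805] -88.08804309368134 156
top stand 0.64 [344 197] [ 578.6494 -242.1416] [214.4283 138.1393] 72.91924285888672 2643
top stand 0.36 [ 85 204] [521.2641 467.1626] [133.8551  64.2324] 71.04914855957031 1055
top dial_ring 0.7 [364 209] [ 543.6788 -298.2191] [78.8932 76.3444] 14.825580596923828 301
top fan_knob 0.63 [374 205] [ 536.8897 -290.3472] [54.7959 53.568 ] -26.644004821777344 366
top spray_can 0.89 [ 88 205] [516.4485 453.4146] [133.8646  61.9238] 72.2977523803711 1105
top spray_can 0.74 [447 185] [ 575.7569 -480.6045] [184.9944  42.0025] -5.594474792480469 770
side lifter 0.78 [263 
[... 538 characters left out ...]
2 295] [ 550.1721 -293.1924] [67.976  56.0083] 30.130172729492188 518
side dial_ring 0.78 [352 310] [ 541.0004 -301.4645] [80.4102 78.221 ] -28.29840087890625 411
side fan_knob 0.61 [355 293] [ 528.441  -314.0077] [62.4567 53.6826] 27.646793365478516 502
side spray_can 0.68 [219 127] [516.8603 461.3004] [318.1465  69.2136] 73.49844360351562 922
top orange (array([434.5677,  29.207 ]), array([116.4117,  19.1267]), -10.910629272460938) green (array([498.7737,  12.9028]), array([289.4647,  90.3544]), -13.146247863769531)
side orange (array([430.2412,  17.171 ]), array([119.3751,  37.4405]), -16.40167999267578) green (array([498.588 ,  12.0151]), array([291.8471,  93.9082]), -12.858528137207031)
```

View pics/crop1.png

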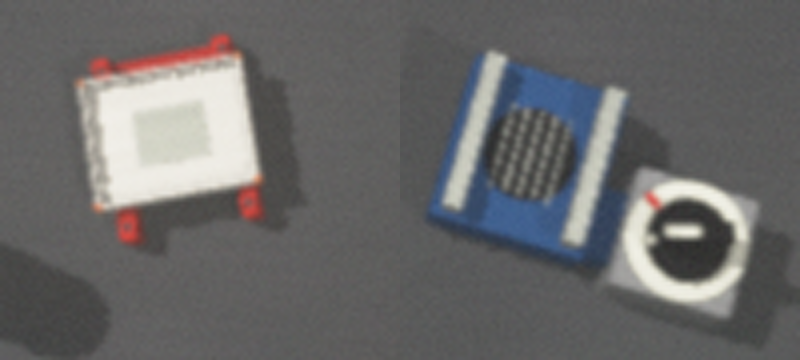

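The crop shows the cover on the jig with its welded corners, the stand bars tilted about 13 degrees, and the red mark up-left of the knob. The white pointer line runs left, so the clockwise turn is about 0.9 rad. Next I'll take one wider wrist view from above the lifter.

```bash
cat > plan.py <<'E'
from h import *
import sys,json
def rows(target,yaw_x,n,ramp=2,start=None):
    "rows in tool axes/units from the pose now to target (tool down, tool x at yaw_x degrees)"
    p,R=start or tcp()
    x=np.array([np.cos(np.radians(yaw_x)),np.sin(np.radians(yaw_x)),0]); z=np.array([0,0,-1.])
    Rt=np.c_[x,np.cross(z,x),z]
    w=np.minimum(np.minimum(np.arange(1,n+1),np.arange(n,0,-1)),ramp+1.); s=np.cumsum(w)/w.sum()
    rv=Ro.from_matrix(R.T@Rt).as_rotvec(); out=[];pp,RR=p,R
    for k in s:
        pn=p+k*(np.array(target)-p); Rn=R@Ro.from_rotvec(k*rv).as_matrix()
        out.append(np.r_[RR.T@(pn-pp)/.12,Ro.from_matrix(RR.T@Rn).as_rotvec()/np.pi].round(3).tolist()); pp,RR=pn,Rn
    print("max step mm %.0f deg %.1f"%(max(np.linalg.norm(o[:3])*120 for o in out),max(np.linalg.norm(o[3:])*180 for o in out)))
    print(json.dumps(out).replace("-0.0,","0,").replace("0.0,","0,"))
    return pp,RR
E
python3 - <<'E'
from plan import *
rows([.42,.0,.32],168,14,2)
E
```

```text
max step mm 46 deg 1.1
[[-0.088, -0.092, -0.018, 0, 0, -0.002], [-0.175, -0.184, -0.036, 0, 0, -0.004], [-0.258, -0.28, -0.054, 0, 0, -0.006], [-0.253, -0.285, -0.054, 0, 0, -0.006], [-0.247, -0.29, -0.054, 0, 0, -0.006], [-0.242, -0.294, -0.054, 0, 0, -0.006], [-0.236, -0.299, -0.054, 0, 0, -0.006], [-0.23, -0.303, -0.054, 0, 0, -0.006], [-0.224, -0.308, -0.054, 0, 0, -0.006], [-0.218, -0.312, -0.054, 0, 0, -0.006], [-0.212, -0.316, -0.054, 0, 0, -0.006], [-0.206, -0.32, -0.054, 0, 0, -0.006], [-0.133, -0.216, -0.036, 0, 0, -0.004], [-0.065, -0.109, -0.018, 0, 0, -0.002]]
```

>>> drive_tool --series '[[[-0.09,-0.09,-0.02,0,0,-0.002],[-0.175,-0.185,-0.035,0,0,-0.004],[-0.26,-0.28,-0.055,0,0,-0.006],[-0.25,-0.285,-0.055,0,0,-0.006],[-0.25,-0.29,-0.055,0,0,-0.006],[-0.24,-0.295,-0.055,0,0,-0.006],[-0.235,-0.3,-0.055,0,0,-0.006],[-0.23,-0.305,-0.055,0,0,-0.006],[-0.225,-0.31,-0.055,0,0,-0.006],[-0.22,-0.31,-0.055,0,0,-0.006],[-0.21,-0.315,-0.055,0,0,-0.006],[-0.205,-0.32,-0.055,0,0,-0.006],[-0.135,-0.215,-0.035,0,0,-0.004],[-0.065,-0.11,-0.02,0,0,-0.002],[0,0,0,0,0,0]]]' --jaw 1 --grip_force 110

```text
clock: 2.88
tcp_pos: [0.4185, -0.0018, 0.3217]
orientation: [0.0, 0.108, 0.994, -0.0]
wrist_force: [0.3, -0.1, -0.5]
finger_gap: 0.0857
grip_force: 0.0
```

Run:
```python
from h import *
P=tcp(); print(P[0],P[1]); im=viewer.read_camera("wrist"); C=cam("wrist",P); np.savez("pics/w1.npz",im=im,p=P[0],R=P[1])
cv2.imwrite("pics/w1.png",im[:,:,::-1])
h=cv2.cvtColor(im,cv2.COLOR_RGB2HSV)
print("orange",rect(C,cv2.inRange(h,(5,150,120),(14,255,255)),.066)); print("green",rect(C,cv2.inRange(h,(60,60,40),(84,255,160)),.003))
for n,z in dict(lifter=.04,cover=.034,jig=.022,stand=.05,dial_ring=.054,fan_knob=.09,spray_can=.08).items():
    for d in models.silhouettes(n,"wrist")[:3]:
        print(n,round(d["score"],2),np.array(d["location"]).astype(int),*rect(C,d["region"],z),int(d["region"].sum()))
print(proj(C,[[.53,-.29,.09]]),proj(C,[[.575,-.235,.06]]),proj(C,[[.59,.253,.034]]))
```

```text
[ 0.4185 -0.0018  0.3217] [[-0.9765  0.2156  0.0003]
 [ 0.2156  0.9765 -0.0001]
 [-0.0003 -0.0001 -1.    ]]
orange (array([431.9163,  30.8531]), array([117.013 ,  19.0504]), -10.795600891113281)
green (array([498.0966,  14.4794]), array([289.1908,  90.4735]), -12.809226989746094)
lifter 0.98 [547  11] [279.6828 363.9939] [52.9352 21.8585] 47.24385452270508 911
lifter 0.64 [ 31 148] [ 300.8435 -305.7815] [222.6267  78.129 ] 4.360225677490234 5088
lifter 0.56 [304 231] [473.216   23.4253] [209.4614  47.276 ] -12.049057006835938 3043
cover 0.67 [465 250] [589.0482 254.5161] [115.2811  97.3489] -77.90260982513428 4310
jig 0.58 [471 216] [523.7682 278.0443] [31.2728 21.0735] 13.40280532836914 484
stand 0.76 [193 296] [ 594.6528 -167.293 ] [142.0008  73.9101] -16.85088348388672 4669
stand 0.28 [304 231] [470.308   23.2147] [204.4007  46.1771] -12.048851013183594 2955
dial_ring 0.73 [103 284] [ 520.6211 -297.2267] [81.9898 38.7734] -87.84005522727966 564
fan_knob 0.56 [101 297] [ 519.8198 -283.8701] [70.0586 31.4965] -63.74835395812988 664
[[ 96.8525 308.4235]] [[153.6917 315.1884]] [[464.3301 254.0733]]
```

View pics/w1.png

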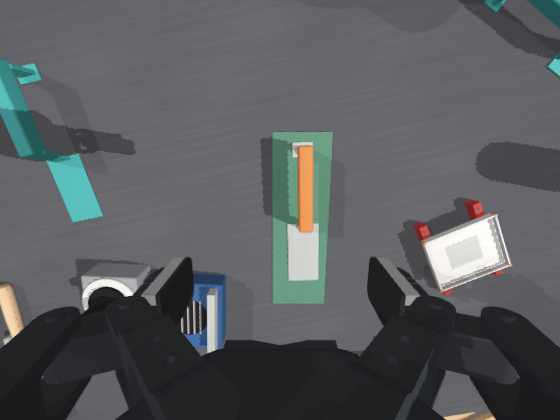

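The wrist view, with +x world pointing down, shows the lifter grip at (306,190), the near ends of the red jig bars at (424,232) and (475,209), and the cover at (465,250). The stand and dial are half hidden by the fingers. Next I'll fit models for the jig, cover and stand, and plan the grasp.

```bash
cat > fit.py <<'E'
from plan import *
from scipy.optimize import minimize
def place(B,pose):
    x,y,a=pose[0],pose[1],np.radians(pose[2]); c,s=np.cos(a),np.sin(a)
    return np.c_[B[:,0]*c-B[:,1]*s+x*1e-3,B[:,0]*s+B[:,1]*c+y*1e-3,B[:,2]]
def box(x0,x1,y0,y1,z0,z1): return np.array([[x,y,z] for x in(x0,x1) for y in(y0,y1) for z in(z0,z1)])
def draw(C,boxes,pose,S=4):
    m=np.zeros((420*S,560*S),np.uint8)
    for B in boxes:
        q=(proj(C,place(B,pose))+.5)*S
        cv2.fillConvexPoly(m,cv2.convexHull(np.rint(q*16).astype(np.int32)),1,shift=4)
    return m
def fit(views,boxes,pose,hide=None,S=4):
    "views: [(C,mask)], IoU fit"
    M=[(C,cv2.resize(m.astype(np.uint8),None,fx=S,fy=S,interpolation=cv2.INTER_LINEAR)>0) for C,m in views]
    def f(p,each=False):
        r=[]
        for i,(C,m) in enumerate(M):
            d=draw(C,boxes,p)>0
            if hide is not None: d&=draw(C,*hide)==0
            r.append(1-(d&m).sum()/(d|m).sum())
        return r if each else sum(r)
    o=minimize(f,pose,method="Nelder-Mead",options=dict(initial_simplex=np.array(pose)+np.array([[0,0,0],[8,0,0],[0,8,0],[0,0,6]]),xatol=.05,fatol=1e-4))
    return o.x,f(o.x,True)
def near(C,m,X,r):
    u=proj(C,[X])[0]; z=np.zeros((420,560),np.uint8); cv2.circle(z,tuple(int(v) for v in u),r,1,-1); return (m>0)&(z>0)
E
python3 - <<'E'
from fit import *
T,Sd=np.load("pics/top0.npy"),np.load("pics/side0.npy"); w=np.load("pics/w1.npz"); W=w["im"]
I=dict(top=(cam("top"),T),side=(cam("side"),Sd),wrist=(cam("wrist",(w["p"],w["R"])),W))
hs={k:cv2.cvtColor(v[1],cv2.COLOR_RGB2HSV) for k,v in I.items()}
import glob
cov={k:near(I[k][0],cv2.morphologyEx(cv2.inRange(hs[k],(0,0,110),(179,80,255))|cv2.inRange(hs[k],(8,0,110),(30,255,255)),cv2.MORPH_CLOSE,np.ones((5,5))),[.59,.253,.03],dict(top=32,side=32,wrist=62)[k]) for k in I}
red={k:near(I[k][0],cv2.inRange(hs[k],(0,110,60),(6,255,255))|cv2.inRange(hs[k],(170,110,60),(179,255,255)),[.59,.253,.02],dict(top=40,side=40,wrist=80)[k]) for k in I}
cb=[box(-.045,.045,-.055,.055,.022,.034)]; jb=[box(-.065,.065,s*.042-.006,s*.042+.006,0,.022) for s in(-1,1)]
V=lambda m,ks:[(I[k][0],m[k]) for k in ks]
for ks in(["top"],["wrist"],["side"],["top","side","wrist"]):
    c=fit(V(cov,ks),cb,[590,253,12]); print(ks,"cover",*c); print("   jig",*fit(V(red,ks),jb,[590,253,12],hide=(cb,c[0])))
bl={k:near(I[k][0],cv2.inRange(hs[k],(100,110,40),(125,255,255)),[.575,-.235,.03],45) for k in("top","side")}
bar={k:near(I[k][0],cv2.inRange(hs[k],(0,0,130),(179,70,255)),[.58,-.235,.05],dict(top=30,side=36)[k]) for k in("top","side")}
sb=[box(-.055,.055,s*.042-.006,s*.042+.006,.038,.06) for s in(-1,1)]; blk=[box(-.06,.06,-.055,.055,0,.038)]
for ks in(["top"],["side"],["top","side"]):
    full={k:cv2.morphologyEx((bl[k]|bar[k]).astype(np.uint8),cv2.MORPH_CLOSE,np.ones((9,9))) for k in bl}
    print(ks,"stand",*fit(V(full,ks),blk+sb,[575,-235,-15]))
    print("   bars",*fit(V(bar,ks),sb,[575,-235,-15]))
rows([.442,.0285,.11],169.2,6,1)
E
```

```text
['top'] cover [592.6795 256.5224  11.1341] [np.float64(0.1087963895716646)]
   jig [591.874  255.3776  13.8286] [np.float64(0.48571428571428577)]
['wrist'] cover [591.2154 258.3121  12.7671] [np.float64(0.2587376329294746)]
   jig [589.8227 257.0584  14.2554] [np.float64(0.1935320356853204)]
['side'] cover [593.7553 258.5432  12.0972] [np.float64(0.0843021017784279)]
   jig [591.3139 255.7766  13.5119] [np.float64(0.19431490117699313)]
['top', 'side', 'wrist'] cover [592.527  257.8592  12.0194] [np.float64(0.11248340507704069), np.float64(0.08843850760018424), np.float64(0.2693024480126349)]
   jig [590.273  256.1688  13.7276] [np.float64(0.5055118110236221), np.float64(0.19429469901168017), np.float64(0.2246782591610178)]
['top'] stand [ 589.5118 -250.7405  -19.5345] [np.float64(0.5321637426900585)]
   bars [ 571.8353 -229.951   -14.7603] [np.float64(0.8074473297403234)]
['side'] stand [ 603.6619 -197.3884  -15.135 ] [np.float64(0.1296188471357549)]
   bars [ 566.4693 -234.5289  -17.3017] [np.float64(0.8579169757765377)]
['top', 'side'] stand [ 602.6541 -199.703   -13.2457] [np.float64(0.4941689846122439), np.float64(0.1358255451713396)]
   bars [ 572.1602 -230.4686  -13.7812] [np.float64(0.8083769633507853), np.float64(0.8749518180650135)]
max step mm 43 deg 0.4
[[-0.014, 0.027, 0.176, 0, 0, -0.001], [-0.028, 0.055, 0.353, 0, 0, -0.002], [-0.029, 0.054, 0.353, 0, 0, -0.002], [-0.029, 0.054, 0.353, 0, 0, -0.002], [-0.029, 0.054, 0.353, 0, 0, -0.002], [-0.015, 0.027, 0.176, 0, 0, -0.001]]
```

Jig is at (590.5, 256) mm with yaw 13.7°, and the cover at (592.5, 258) with yaw 12°; both are within the stated limits. The stand fit used a bad region, so I'll redo it. First I'll descend on the lifter grip.

>>> drive_tool --series '[[[-0.018,0.034,0.2,0,0,-0.001],[-0.018,0.034,0.35,0,0,-0.001],[-0.018,0.034,0.4,0,0,-0.001],[-0.018,0.034,0.4,0,0,-0.001],[-0.018,0.034,0.4,0,0,-0.001],[-0.018,0.034,0.3,0,0,-0.001],[-0.018,0.034,0.17,0,0,-0.002],[-0.018,0.034,0.085,0,0,-0.002],[0,0,0,0,0,0]]]'

```text
clock: 4.4
tcp_pos: [0.4422, 0.0283, 0.0447]
orientation: [-0.0, 0.091, 0.996, 0.0]
wrist_force: [-0.3, -0.2, 0.2]
finger_gap: 0.0851
grip_force: 0.0
```

```bash
cat > stand.py <<'E'
from fit import *
T,Sd=np.load("pics/top0.npy"),np.load("pics/side0.npy")
I=dict(top=(cam("top"),T),side=(cam("side"),Sd)); hs={k:cv2.cvtColor(v[1],cv2.COLOR_RGB2HSV) for k,v in I.items()}
V=lambda m,ks:[(I[k][0],m[k]) for k in ks]
sb=[box(-.055,.055,s*.042-.006,s*.042+.006,.038,.06) for s in(-1,1)]; blk=[box(-.06,.06,-.055,.055,0,.038)]
bl={k:near(I[k][0],cv2.inRange(hs[k],(100,110,30),(125,255,255)),[.603,-.198,.03],42) for k in I}
full={}
for k in I:
    c=max(cv2.findContours(cv2.morphologyEx(bl[k].astype(np.uint8),cv2.MORPH_CLOSE,np.ones((9,9))),cv2.RETR_EXTERNAL,cv2.CHAIN_APPROX_NONE)[0],key=cv2.contourArea)
    full[k]=cv2.fillConvexPoly(np.zeros((420,560),np.uint8),cv2.convexHull(c),1)
bar={k:near(I[k][0],cv2.inRange(hs[k],(0,0,130),(179,70,255)),[.603,-.198,.055],dict(top=29,side=29)[k]) for k in I}
for ks in(["top"],["side"],["top","side"]):
    print(ks,"stand",*fit(V(full,ks),blk+sb,[603,-198,-15])); print("  bars",*fit(V(bar,ks),sb,[603,-198,-15]))
for k in I:
    C=I[k][0]; m=near(C,cv2.inRange(hs[k],(0,0,165),(179,60,255)),[.538,-.3,.05],24 if k=="top" else 26)
    c=max(cv2.findContours(m.astype(np.uint8),cv2.RETR_EXTERNAL,cv2.CHAIN_APPROX_NONE)[0],key=cv2.contourArea).reshape(-1,2)
    P=unproj(C,c,.054)[:,:2]*1000; print(k,"ring",cv2.minEnclosingCircle(P.astype(np.float32)),cv2.fitEllipse(P.astype(np.float32)))
E
python3 stand.py; python3 -c "
from h import *
print(tcp())"
```

```text
['top'] stand [ 604.8167 -197.1613  -11.3093] [np.float64(0.14046100704131792)]
  bars [ 604.8979 -197.8033  -15.4743] [np.float64(0.15036478298503775)]
['side'] stand [ 603.0153 -194.8758  -17.6806] [np.float64(0.3637150844899676)]
  bars [ 604.0181 -195.3772  -15.7464] [np.float64(0.20514409668422684)]
['top', 'side'] stand [ 603.0479 -197.8591  -14.83  ] [np.float64(0.141484338631376), np.float64(0.3685774634050496)]
  bars [ 604.4853 -197.203   -15.4123] [np.float64(0.16303142329020337), np.float64(0.241712204007286)]
top ring ((542.9169311523438, -300.493408203125), 44.023643493652344) ((542.755126953125, -300.2125549316406), (75.98104095458984, 78.56565856933594), 48.303428649902344)
side ring ((540.168212890625, -300.0714416503906), 52.552574157714844) ((541.0366821289062, -299.99603271484375), (83.14545440673828, 85.28678894042969), 124.9952163696289)
(array([0.4422, 0.0283, 0.0447]), array([[-0.9834,  0.1813, -0.0007],
       [ 0.1813,  0.9834,  0.0001],
       [ 0.0007,  0.    , -1.    ]]))
```

Stand is at (604.5, -197.2) with yaw -15.4°. The dial position derived from it, (545, -300), agrees with the ring measured at (542, -300). Now I'll grip the lifter.

>>> drive_tool --series '[[[0,0,0,0,0,0],[0,0,0,0,0,0],[0,0,0,0,0,0],[0,0,0,0,0,0],[0,0,0,0,0,0]]]' --jaw -1 --grip_force 110

```text
clock: 5.03
tcp_pos: [0.4426, 0.0279, 0.0455]
orientation: [0.001, 0.092, 0.996, 0.0]
wrist_force: [-0.7, 1.1, 6.2]
finger_gap: 0.0187
grip_force: 107.5
```

Run:
```python
from plan import *
p,R=tcp()
s=rows(p+[0,0,.055],169.5,6,1)
rows([.367,.2015,.1],193.7,13,2,start=s)
```

```text
max step mm 11 deg 0.0
[[0, 0, -0.046, 0, 0, -0.0], [0, 0, -0.092, 0, 0, -0.0], [0, 0, -0.092, 0, 0, -0.0], [0, 0, -0.092, 0, 0, -0.0], [0, 0, -0.092, 0, 0, -0.0], [0, 0, -0.046, 0, 0, -0.0]]
max step mm 17 deg 2.2
[[0.027, 0.04, 0, 0, 0, -0.004], [0.053, 0.08, 0, 0, 0, -0.008], [0.076, 0.122, 0, 0, 0, -0.012], [0.071, 0.125, 0, 0, 0, -0.012], [0.066, 0.127, 0, 0, 0, -0.012], [0.061, 0.13, 0, 0, 0, -0.012], [0.056, 0.132, 0, 0, 0, -0.012], [0.051, 0.134, 0, 0, 0, -0.012], [0.046, 0.136, 0, 0, 0, -0.012], [0.041, 0.138, 0, 0, 0, -0.012], [0.035, 0.139, 0, 0, 0, -0.012], [0.02, 0.094, 0, 0, 0, -0.008], [0.009, 0.047, 0, 0, 0, -0.004]]
```

>>> drive_tool --series '[[[0,0,-0.045,0,0,0],[0,0,-0.09,0,0,0],[0,0,-0.095,0,0,0],[0,0,-0.095,0,0,0],[0,0,-0.09,0,0,0],[0,0,-0.045,0,0,0],[0.027,0.04,0,0,0,-0.004],[0.053,0.08,0,0,0,-0.008],[0.076,0.122,0,0,0,-0.012],[0.071,0.125,0,0,0,-0.012],[0.066,0.127,0,0,0,-0.012],[0.061,0.13,0,0,0,-0.012],[0.056,0.132,0,0,0,-0.012],[0.051,0.134,0,0,0,-0.012],[0.046,0.136,0,0,0,-0.012],[0.041,0.138,0,0,0,-0.012],[0.035,0.139,0,0,0,-0.012],[0.02,0.094,0,0,0,-0.008],[0.009,0.047,0,0,0,-0.004],[0,0,0,0,0,0]]]'

```text
clock: 7.52
tcp_pos: [0.3669, 0.2023, 0.1001]
orientation: [0.0, -0.116, 0.993, -0.0]
wrist_force: [0.0, -0.2, -3.7]
finger_gap: 0.0185
grip_force: 107.6
```

Run:
```python
from fit import *
P=tcp(); print(P,env.get_state()["finger_gap"])
ims={}
for k in("wrist","top","side"): ims[k]=viewer.read_camera(k); np.save(f"pics/{k}2.npy",ims[k])
W=ims["wrist"]; C=cam("wrist",P); h=cv2.cvtColor(W,cv2.COLOR_RGB2HSV)
p,R=P
# expected lifter: grip point 8 mm behind TCP; underside 50 below
L=lambda x,y,z: (p+[0,0,.008-.05+z])+R@np.array([-x,0,0])+R@np.array([0,-y,0])
pts=np.array([L(155,25,3),L(155,-25,3),L(55,25,3),L(55,-25,3)]) if 0 else np.array([p+[0,0,-.042+.003]+R@np.array([-x,-y,0]) for x,y in((.155,.025),(.155,-.025),(.058,-.025),(.058,.025))])
for k in ims:
    C=cam(k,P); q=proj(C,pts); im=cv2.polylines(ims[k][:,:,::-1].copy(),[np.rint(q).astype(np.int32)],True,(255,0,255),1); cv2.imwrite(f"pics/{k}2.png",im); print(k,q.round(0).tolist())
T=cv2.imread("pics/wrist2.png")[100:420,150:550]; S=cv2.imread("pics/side2.png")[100:260,180:380]
cv2.imwrite("pics/c2.png",np.hstack([T,cv2.resize(S,(400,320),interpolation=cv2.INTER_CUBIC)]))
```

```text
(array([0.3669, 0.2023, 0.1001]), array([[-0.9731, -0.2304,  0.0001],
       [-0.2304,  0.9731, -0.0001],
       [-0.0001, -0.0001, -1.    ]])) 0.018537524841107888
wrist [[245.0, 435.0], [311.0, 435.0], [315.0, 324.0], [241.0, 324.0]]
top [[183.0, 206.0], [164.0, 209.0], [170.0, 246.0], [189.0, 242.0]]
side [[250.0, 170.0], [240.0, 162.0], [213.0, 175.0], [223.0, 184.0]]
```

View pics/c2.png

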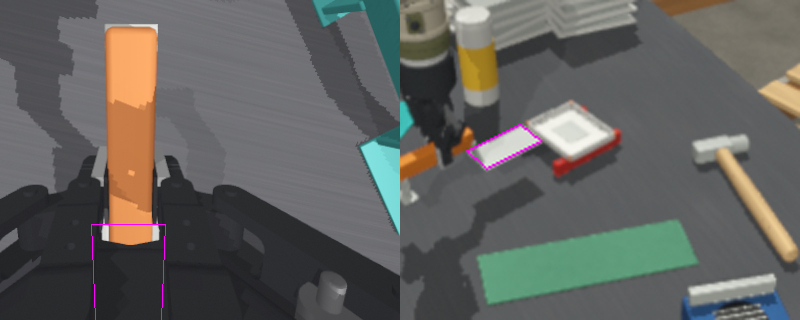

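The overlay of the expected blade, at (470-540, 125-168) in the right half, matches the real blade in the side view, so the lifter sits as assumed. Next I'll go down to 10 mm blade height and slide into the channel.

>>> drive_tool --series '[[[0,0,0.1,0,0,-0.002],[0,0,0.15,0,0,0],[0,0,0.1,0,0,0],[0,0,0.04,0,0,0],[-0.04,0,0,0,0,0],[-0.08,0,0,0,0,0],[-0.12,0,0,0,0,0],[-0.15,0,0,0,0,0],[-0.15,0,0,0,0,0],[-0.15,0,0,0,0,0],[-0.15,0,0,0,0,0],[-0.1,0,0,0,0,0],[-0.06,0,0,0,0,0],[-0.04,0,0,0,0,0],[0,0,0,0,0,0]]]'

```text
clock: 9.55
tcp_pos: [0.4884, 0.2314, 0.0533]
orientation: [-0.0, -0.119, 0.993, 0.0]
wrist_force: [0.3, -0.2, -2.4]
finger_gap: 0.0186
grip_force: 107.6
```

Run:
```python
from fit import *
P=tcp(); print(P); ims={k:viewer.read_camera(k) for k in("top","side")}
p,R=P
pts=np.array([p+[0,0,-.042+.003]+R@np.array([-x,-y,0]) for x,y in((.155,.025),(.155,-.025),(.058,-.025),(.058,.025))])
cp=place(np.array([[x,y,.034] for x,y in((-.045,-.055),(.045,-.055),(.045,.055),(-.045,.055))]),[592.5,258,12])
out=[]
for k,(r,c) in dict(top=(150,120),side=(110,200)).items():
    C=cam(k); im=ims[k][r:r+100,c:c+125,::-1]; im=cv2.resize(im,(400,320),interpolation=cv2.INTER_CUBIC)
    for X,col in((pts,(255,0,255)),(cp,(255,255,0))): cv2.polylines(im,[np.rint((proj(C,X)-[c,r]+.5)*3.2).astype(np.int32)],True,col,1)
    out.append(im)
cv2.imwrite("pics/c3.png",np.hstack(out))
```

```text
(array([0.4884, 0.2314, 0.0533]), array([[-0.9719, -0.2355, -0.0001],
       [-0.2355,  0.9719,  0.0001],
       [ 0.0001,  0.0001, -1.    ]]))
```

View pics/c3.png

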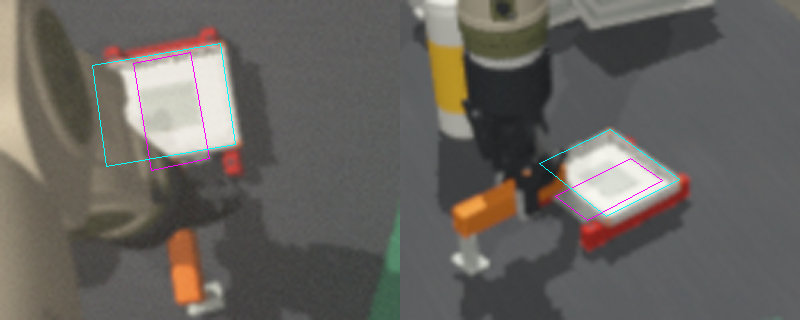

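Both overlays, blade and cover, match the picture, and there is no contact force. The blade is under the cover, so I'll lift gently.

>>> drive_tool --series '[[[0,0,-0.03,0,0,0],[0,0,-0.04,0,0,0],[0,0,-0.04,0,0,0],[0,0,-0.04,0,0,0],[0,0,-0.05,0,0,0],[0,0,-0.06,0,0,0],[0,0,-0.08,0,0,0],[0,0,-0.09,0,0,0],[0,0,-0.09,0,0,0],[0,0,-0.08,0,0,0],[0,0,-0.06,0,0,0],[0,0,-0.04,0,0,0],[0,0,-0.025,0,0,0],[0,0,0,0,0,0]]]'

```text
clock: 11.4
tcp_pos: [0.4884, 0.2314, 0.1403]
orientation: [0.0, -0.119, 0.993, 0.0]
wrist_force: [-0.5, 0.1, -4.1]
finger_gap: 0.019
grip_force: 107.5
```

```bash
cat > carry.py <<'E'
from fit import *
P=tcp(); p,R=P; print(P); im=viewer.read_camera("side"); np.save("pics/side_c.npy",im); h=cv2.cvtColor(im,cv2.COLOR_RGB2HSV)
yaw=np.degrees(np.arctan2(-R[1,0],-R[0,0])); g=p-R[:,0]*.107; zb=p[2]-.042+.003
C=cam("side"); m=near(C,cv2.morphologyEx(cv2.inRange(h,(0,0,110),(179,80,255)),cv2.MORPH_CLOSE,np.ones((5,5))),[g[0],g[1],zb+.01],34)
n,lab,st,_=cv2.connectedComponentsWithStats(m.astype(np.uint8)); m=lab==1+st[1:,4].argmax()
for dz in(-.004,0,.004):
    x,e=fit([(C,m)],[box(-.045,.045,-.055,.055,zb+dz,zb+dz+.012)],[g[0]*1e3,g[1]*1e3,yaw]); print(dz,"cover",x,e,"expected",g*1e3,yaw)
E
python3 carry.py
python3 - <<'E'
from plan import *
import numpy as np
a=np.radians(-15.4); u=np.array([np.cos(a),np.sin(a)]); s=np.array([.6045,-.1972])
t=s-.107*u; print(t, np.hypot(*t))
rows([*t,.14],180-15.4,36,6)
E
```

```text
(array([0.4884, 0.2314, 0.1403]), array([[-0.9719, -0.2355,  0.0001],
       [-0.2355,  0.9719,  0.0001],
       [-0.0001,  0.    , -1.    ]]))
-0.004 cover [598.8138 260.1122  12.8965] [np.float64(0.1543251056259729)] expected [592.3765 256.5863 140.3534] 13.621716440860157
0 cover [595.6169 254.953   13.5259] [np.float64(0.15149281238481382)] expected [592.3765 256.5863 140.3534] 13.621716440860157
0.004 cover [592.562  249.2819  13.392 ] [np.float64(0.14919354838709675)] expected [592.3765 256.5863 140.3534] 13.621716440860157
[ 0.5013 -0.1688] 0.5289916215019153
max step mm 13 deg 0.9
[[0.003, -0.016, 0, 0, 0, 0.001], [0.006, -0.031, 0, 0, 0, 0.002], [0.009, -0.047, 0, 0, 0, 0.002], [0.012, -0.062, 0, 0, 0, 0.003], [0.014, -0.078, 0, 0, 0, 0.004], [0.016, -0.094, 0, 0, 0, 0.005], [0.017, -0.11, 0, 0, 0, 0.005], [0.015, -0.11, 0, 0, 0, 0.005], [0.013, -0.11, 0, 0, 0, 0.005], [0.012, -0.111, 0, 0, 0, 0.005], [0.01, -0.111, 0, 0, 0, 0.005], [0.008, -0.111, 0, 0, 0, 0.005], [0.006, -0.111, 0, 0, 0, 0.005], [0.004, -0.111, 0, 0, 0, 0.005], [0.002, -0.111, 0, 0, 0, 0.005], [0, -0.111, 0, 0, 0, 0.005], [-0.002, -0.111, 0, 0, 0, 0.005], [-0.003, -0.111, 0, 0, 0, 0.005], [-0.005, -0.111, 0, 0, 0, 0.005], [-0.007, -0.111, 0, 0, 0, 0.005], [-0.009, -0.111, 0, 0, 0, 0.005], [-0.011, -0.111, 0, 0, 0, 0.005], [-0.013, -0.11, 0, 0, 0, 0.005], [-0.015, -0.11, 0, 0, 0, 0.005], [-0.017, -0.11, 0, 0, 0, 0.005], [-0.018, -0.11, 0, 0, 0, 0.005], [-0.02, -0.109, 0, 0, 0, 0.005], [-0.022, -0.109, 0, 0, 0, 0.005], [-0.024, -0.109, 0, 0, 0, 0.005], [-0.026, -0.108, 0, 0, 0, 0.005], [-0.024, -0.092, 0, 0, 0, 0.005], [-0.021, -0.077, 0, 0, 0, 0.004], [-0.017, -0.061, 0, 0, 0, 0.003], [-0.013, -0.046, 0, 0, 0, 0.002], [-0.009, -0.03, 0, 0, 0, 0.002], [-0.005, -0.015, 0, 0, 0, 0.001]]
```

The cover is on the blade, level and where expected. I'll carry it to the stand with a smooth ramp.

>>> drive_tool --series '[[[0.003,-0.016,0,0,0,0.001],[0.006,-0.031,0,0,0,0.002],[0.009,-0.047,0,0,0,0.002],[0.012,-0.062,0,0,0,0.003],[0.014,-0.078,0,0,0,0.004],[0.016,-0.094,0,0,0,0.005],[0.017,-0.11,0,0,0,0.005],[0.015,-0.11,0,0,0,0.005],[0.013,-0.11,0,0,0,0.005],[0.012,-0.11,0,0,0,0.005],[0.01,-0.11,0,0,0,0.005],[0.008,-0.11,0,0,0,0.005],[0.006,-0.11,0,0,0,0.005],[0.004,-0.11,0,0,0,0.005],[0.002,-0.11,0,0,0,0.005],[0,-0.11,0,0,0,0.005],[-0.002,-0.11,0,0,0,0.005],[-0.003,-0.11,0,0,0,0.005]]]'

```text
clock: 13.7
tcp_pos: [0.4956, 0.0317, 0.1403]
orientation: [0.0, 0.003, 1.0, 0.0]
wrist_force: [0.8, 0.2, -3.4]
finger_gap: 0.0183
grip_force: 107.4
```

>>> drive_tool --series '[[[-0.005,-0.11,0,0,0,0.005],[-0.007,-0.11,0,0,0,0.005],[-0.009,-0.11,0,0,0,0.005],[-0.011,-0.11,0,0,0,0.005],[-0.013,-0.11,0,0,0,0.005],[-0.015,-0.11,0,0,0,0.005],[-0.017,-0.11,0,0,0,0.005],[-0.018,-0.11,0,0,0,0.005],[-0.02,-0.11,0,0,0,0.005],[-0.022,-0.11,0,0,0,0.005],[-0.024,-0.11,0,0,0,0.005],[-0.026,-0.11,0,0,0,0.005],[-0.024,-0.092,0,0,0,0.005],[-0.021,-0.077,0,0,0,0.004],[-0.017,-0.061,0,0,0,0.003],[-0.013,-0.046,0,0,0,0.002],[-0.009,-0.03,0,0,0,0.002],[-0.005,-0.015,0,0,0,0.001],[0,0,0,0,0,0]]]'

```text
clock: 16.08
tcp_pos: [0.5058, -0.1674, 0.1403]
orientation: [0.0, 0.123, 0.992, 0.0]
wrist_force: [0.0, -0.4, -4.3]
finger_gap: 0.0185
grip_force: 108.1
```

```bash
python3 carry.py
python3 - <<'E'
from fit import *
p,R=tcp(); im=np.load("pics/side_c.npy"); C=cam("side"); r,c=200,280
o=cv2.resize(im[r:r+120,c:c+150,::-1],(750,600),interpolation=cv2.INTER_CUBIC)
yaw=np.degrees(np.arctan2(-R[1,0],-R[0,0])); g=(p-R[:,0]*.107)*1e3
A=np.array([[x,y,p[2]-.039+.012] for x,y in((-.045,-.055),(.045,-.055),(.045,.055),(-.045,.055))])
cv2.polylines(o,[np.rint((proj(C,place(A,[g[0],g[1],yaw]))-[c,r]+.5)*5).astype(np.int32)],True,(255,255,0),1)
for b in [box(-.055,.055,s*.042-.006,s*.042+.006,.06,.06)[::2][[0,1,3,2]] for s in(-1,1)]: cv2.polylines(o,[np.rint((proj(C,place(b,[604.5,-197.2,-15.4]))-[c,r]+.5)*5).astype(np.int32)],True,(0,255,0),1)
cv2.imwrite("pics/c4.png",o); print(env.get_state()["joint_pos"])
E
```

```text
(array([ 0.5058, -0.1674,  0.1403]), array([[-0.9699,  0.2434,  0.0001],
       [ 0.2434,  0.9699,  0.0002],
       [-0.    ,  0.0002, -1.    ]]))
-0.004 cover [ 611.7601 -190.7165  -17.3622] [np.float64(0.2598408391011373)] expected [ 609.5811 -193.4017  140.3035] -14.087360493495838
0 cover [ 608.6976 -193.4105  -16.7856] [np.float64(0.254431033958593)] expected [ 609.5811 -193.4017  140.3035] -14.087360493495838
0.004 cover [ 606.7629 -196.1349  -16.605 ] [np.float64(0.25001516530178947)] expected [ 609.5811 -193.4017  140.3035] -14.087360493495838
[-0.4703  0.2854 -0.2491  1.0364  0.0002 -0.2244]
```

View pics/c4.png

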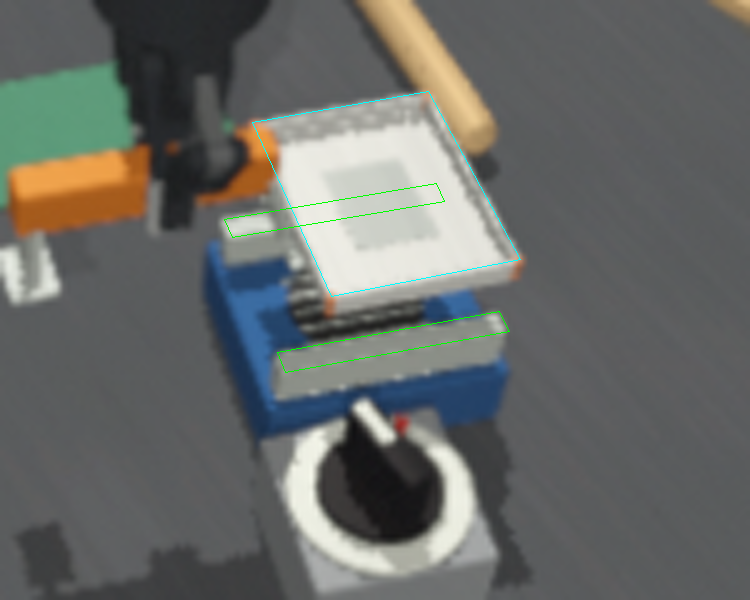

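The side view shows the cover (cyan outline) squarely on the blade, about 25 mm above the stand bars (green outlines), which also fit. I'll correct by 4 mm and 1.3° and lower it.

>>> drive_tool --series '[[[0.017,-0.01,0,0,0,0.004],[0.017,-0.01,0.04,0,0,0.003],[0,0,0.07,0,0,0],[0,0,0.08,0,0,0],[0,0,0.06,0,0,0],[0,0,0.03,0,0,0],[0,0,0.02,0,0,0],[0,0,0.02,0,0,0],[0,0,0.02,0,0,0],[0,0,0.02,0,0,0],[0,0,0.02,0,0,0],[0,0,0.02,0,0,0],[0,0,0.015,0,0,0],[0,0,0,0,0,0]]]'

```text
clock: 17.88
tcp_pos: [0.5011, -0.1686, 0.0903]
orientation: [-0.0, 0.134, 0.991, 0.0]
wrist_force: [-0.3, 0.6, -3.3]
finger_gap: 0.0184
grip_force: 108.7
```

```bash
sed 's/zb=p\[2\]-.042+.003/zb=.06/' carry.py > seat.py; python3 seat.py | grep -v ' \[0.*array'; python3 -c "
from h import *
print(env.get_state()['wrist_force'])"
```

```text
(array([ 0.5011, -0.1686,  0.0903]), array([[-0.9643,  0.2648, -0.0002],
       [ 0.2648,  0.9643,  0.0003],
       [ 0.0003,  0.0002, -1.    ]]))
-0.004 cover [ 606.128  -201.8488  -17.0046] [np.float64(0.21783695756298493)] expected [ 604.2985 -196.9646   90.292 ] -15.353852067019394
0 cover [ 603.2557 -203.9386  -17.5749] [np.float64(0.21047424522882496)] expected [ 604.2985 -196.9646   90.292 ] -15.353852067019394
0.004 cover [ 600.5485 -205.6823  -17.8744] [np.float64(0.20472742352228146)] expected [ 604.2985 -196.9646   90.292 ] -15.353852067019394
[-0.0841  0.6084 -1.8287]
```

>>> drive_tool --series '[[[0.03,0,0,0,0,0],[0.06,0,0,0,0,0],[0.1,0,0,0,0,0],[0.12,0,0,0,0,0],[0.14,0,0,0,0,0],[0.15,0,0,0,0,0],[0.15,0,0,0,0,0],[0.13,0,0,0,0,0],[0.11,0,0,0,0,0],[0.08,0,0,0,0,0],[0.03,0,0,0,0,0],[0,0,0,0,0,0]]]'

```text
clock: 19.42
tcp_pos: [0.3741, -0.1339, 0.0906]
orientation: [0.0, 0.134, 0.991, -0.0]
wrist_force: [0.6, 0.1, -3.1]
finger_gap: 0.0183
grip_force: 108.7
```

Run:
```python
from fit import *
P=tcp(); p,R=P; print(P)
ims={k:viewer.read_camera(k) for k in("top","side")}; V=[]
for k in ims:
    np.save(f"pics/{k}4.npy",ims[k]); C=cam(k); h=cv2.cvtColor(ims[k],cv2.COLOR_RGB2HSV)
    m=near(C,cv2.morphologyEx(cv2.inRange(h,(0,0,130),(179,70,255)),cv2.MORPH_OPEN,np.ones((5,5))),[.6045,-.1972,.066],32)
    n,lab,st,_=cv2.connectedComponentsWithStats(m.astype(np.uint8)); m=lab==1+st[1:,4].argmax()
    V.append((C,m)); print(k,fit(V[-1:],[box(-.045,.045,-.055,.055,.06,.072)],[604,-197,-15]))
print(p-R[:,0]*.155)
# mat target: origin (498.4,13.6)-40mm along -13 deg
a=np.radians(-12.9); o=np.array([.4984,.0136])-.04*np.array([np.cos(a),np.sin(a)]); print("mat origin",o)
s=rows([p[0],p[1],.12],180-15.4,3,1)
s=rows([*o,.12],180-12,12,2,start=s)
s=rows([*o,.0465],180-12,8,2,start=s)
r,c=140,300; A=cv2.resize(ims["top"][r:r+90,c:c+110,::-1],(440,360),interpolation=cv2.INTER_CUBIC); r,c=215,310; B=cv2.resize(ims["side"][r:r+120,c:c+120,::-1],(360,360),interpolation=cv2.INTER_CUBIC)
cv2.imwrite("pics/c5.png",np.hstack([A,B]))
```

```text
(array([ 0.3741, -0.1339,  0.0906]), array([[-0.9643,  0.2649,  0.0006],
       [ 0.2649,  0.9643, -0.0001],
       [-0.0006,  0.    , -1.    ]]))
top (array([ 605.3089, -198.7799,  -15.1989]), [np.float64(0.055212161710658236)])
side (array([ 603.603 , -201.9116,  -16.9114]), [np.float64(0.12728647558692208)])
[ 0.5236 -0.175   0.0907]
mat origin [0.4594 0.0225]
max step mm 15 deg 0.0
[[0.001, 0, -0.061, 0, 0, 0.0], [0.002, 0, -0.122, 0, 0, 0.0], [0.001, 0, -0.061, 0, 0, 0.0]]
max step mm 18 deg 0.4
[[-0.011, 0.048, 0, 0, 0, -0.001], [-0.023, 0.096, 0, 0, 0, -0.001], [-0.035, 0.144, 0, 0, 0, -0.002], [-0.036, 0.144, 0, 0, 0, -0.002], [-0.036, 0.144, 0, 0, 0, -0.002], [-0.037, 0.144, 0, 0, 0, -0.002], [-0.038, 0.143, 0, 0, 0, -0.002], [-0.039, 0.143, 0, 0, 0, -0.002], [-0.04, 0.143, 0, 0, 0, -0.002], [-0.041, 0.143, 0, 0, 0, -0.002], [-0.028, 0.095, 0, 0, 0, -0.001], [-0.014, 0.047, 0, 0, 0, -0.001]]
max step mm 12 deg 0.0
[[0, 0, 0.034, 0, 0, 0.0], [0, 0, 0.068, 0, 0, 0.0], [0, 0, 0.102, 0, 0, 0.0], [0, 0, 0.102, 0, 0, 0.0], [0, 0, 0.102, 0, 0, 0.0], [0, 0, 0.102, 0, 0, 0.0], [0, 0, 0.068, 0, 0, 0.0], [0, 0, 0.034, 0, 0, 0.0]]
```

View pics/c5.png

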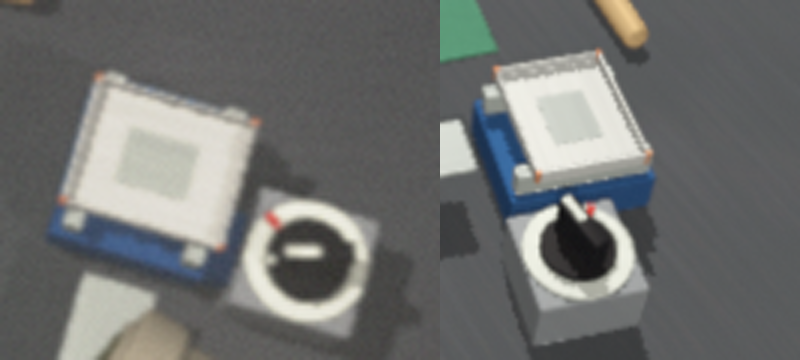

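The cover sits squarely on both bars at (605, -199) with yaw -15.2°, and the blade is out. Next, the lifter goes back to the mat.

>>> drive_tool --series '[[[0,0,-0.06,0,0,0],[0,0,-0.12,0,0,0],[-0.01,0.05,-0.06,0,0,-0.001],[-0.023,0.096,0,0,0,-0.001],[-0.035,0.144,0,0,0,-0.002],[-0.036,0.144,0,0,0,-0.002],[-0.036,0.144,0,0,0,-0.002],[-0.037,0.144,0,0,0,-0.002],[-0.038,0.143,0,0,0,-0.002],[-0.039,0.143,0,0,0,-0.002],[-0.04,0.143,0,0,0,-0.002],[-0.041,0.143,0,0,0,-0.002],[-0.028,0.095,0,0,0,-0.001],[-0.014,0.047,0,0,0,-0.001],[0,0,0.05,0,0,0],[0,0,0.1,0,0,0],[0,0,0.13,0,0,0],[0,0,0.13,0,0,0],[0,0,0.08,0,0,0],[0,0,0,0,0,0]]]'

```text
clock: 22.02
tcp_pos: [0.4578, 0.0227, 0.0595]
orientation: [-0.001, 0.103, 0.995, 0.0]
wrist_force: [-0.3, 0.1, -3.2]
finger_gap: 0.0184
grip_force: 108.7
```

>>> drive_tool --series '[[[0,0,0.04,0,0,0],[0,0,0.03,0,0,0],[0,0,0.02,0,0,0],[0,0,0.02,0,0,0],[0,0,0,0,0,0],[0,0,0,0,0,0]]]'

```text
clock: 22.78
tcp_pos: [0.4589, 0.023, 0.0474]
orientation: [0.0, 0.102, 0.995, 0.0]
wrist_force: [-0.7, -0.1, -3.1]
finger_gap: 0.0182
grip_force: 108.7
```

>>> drive_tool --series '[[[0,0,0.012,0,0,0],[0,0,0,0,0,0],[0,0,0,0,0,0]]]'

```text
clock: 23.15
tcp_pos: [0.4588, 0.0229, 0.0459]
orientation: [0.0, 0.102, 0.995, 0.0]
wrist_force: [-0.2, 0.1, -2.4]
finger_gap: 0.0184
grip_force: 108.7
```

>>> drive_tool --series '[[[0,0,0,0,0,0],[0,0,0,0,0,0],[0,0,0,0,0,0],[0,0,0,0,0,0],[0,0,0,0,0,0],[0,0,-0.1,0,0,0],[0,0,-0.25,0,0,0],[0,0,-0.35,0,0,0],[0,0,-0.35,0,0,0],[0,0,-0.2,0,0,0],[0,0,0,0,0,0]]]' --jaw 1 --grip_force 30

```text
clock: 24.52
tcp_pos: [0.4603, 0.0228, 0.1985]
orientation: [0.003, 0.102, 0.995, -0.0]
wrist_force: [-0.4, 0.1, -0.8]
finger_gap: 0.0855
grip_force: 0.0
```

Run:
```python
from fit import *
T=np.load("pics/top4.npy"); C=cam("top"); h=cv2.cvtColor(T,cv2.COLOR_RGB2HSV)
# unrefined red mark and white line
rm=near(C,cv2.inRange(h,(0,90,90),(8,255,255))|cv2.inRange(h,(170,90,90),(179,255,255)),[.543,-.3,.054],20)
u=np.argwhere(rm)[:,::-1].mean(0); X=unproj(C,u,.055)[0]; ax=np.array([.543,-.300]); d=X[:2]-ax; print("mark",X,np.linalg.norm(d),np.degrees(np.arctan2(d[1],d[0])))
wm=near(C,cv2.inRange(h,(0,0,120),(179,80,255)),[.543,-.3+.0115,.09],7); w=unproj(C,np.argwhere(wm)[:,::-1],.09)[:,:2]; print("line",rect(C,wm,.09),w.mean(0))
P=tcp(); print(P)
rows([.543,-.3,.19],92,15,2)
# lifter check
for k in("top","side"):
    im=viewer.read_camera(k); Ck=cam(k); hh=cv2.cvtColor(im,cv2.COLOR_RGB2HSV); print(k,rect(Ck,cv2.inRange(hh,(5,150,120),(14,255,255)),.066))
```

```text
mark [ 0.5692 -0.2779  0.055 ] 0.03425314589934911 40.17529624192066
line (array([ 541.9495, -289.1152]), array([23.3918,  7.8874]), -88.2811827659607) [ 0.5422 -0.289 ]
(array([0.4603, 0.0228, 0.1985]), array([[-0.979 ,  0.2037,  0.0052],
       [ 0.2037,  0.979 , -0.0006],
       [-0.0052,  0.0005, -1.    ]]))
max step mm 26 deg 5.9
[[-0.031, -0.064, 0.002, 0, 0, 0.011], [-0.067, -0.126, 0.004, 0, 0, 0.022], [-0.113, -0.181, 0.006, 0, 0, 0.033], [-0.131, -0.169, 0.006, 0, 0, 0.033], [-0.148, -0.154, 0.006, 0, 0, 0.033], [-0.163, -0.138, 0.006, 0, 0, 0.033], [-0.176, -0.121, 0.006, 0, 0, 0.033], [-0.187, -0.103, 0.006, 0, 0, 0.033], [-0.197, -0.083, 0.006, 0, 0, 0.033], [-0.204, -0.062, 0.006, 0, 0, 0.033], [-0.21, -0.041, 0.006, 0, 0, 0.033], [-0.213, -0.019, 0.006, 0, 0, 0.033], [-0.214, 0.002, 0.006, 0, 0, 0.033], [-0.141, 0.016, 0.004, 0, 0, 0.022], [-0.07, 0.013, 0.002, 0, 0, 0.011]]
top (array([1137.3684, -491.1848]), array([0., 0.]), 0.0)
side (array([444.745 ,   6.1927]), array([119.5664,  26.5245]), -14.928207397460938)
```

Mark yaw is 40° at a radius of 34 mm (35 expected). Pointer yaw is 92°, so the turn is about 0.90 rad. I'll move above the knob.

>>> drive_tool --series '[[[-0.031,-0.064,0.002,0,0,0.011],[-0.067,-0.126,0.004,0,0,0.022],[-0.113,-0.181,0.006,0,0,0.033],[-0.131,-0.169,0.006,0,0,0.033],[-0.148,-0.154,0.006,0,0,0.033],[-0.163,-0.138,0.006,0,0,0.033],[-0.176,-0.121,0.006,0,0,0.033],[-0.187,-0.103,0.006,0,0,0.033],[-0.197,-0.083,0.006,0,0,0.033],[-0.204,-0.062,0.006,0,0,0.033],[-0.21,-0.041,0.006,0,0,0.033],[-0.213,-0.019,0.006,0,0,0.033],[-0.214,0,0.006,0,0,0.033],[-0.14,0.016,0.004,0,0,0.022],[-0.07,0.013,0.002,0,0,0.011],[0,0,0,0,0,0]]]'

```text
clock: 26.62
tcp_pos: [0.5382, -0.3013, 0.1857]
orientation: [-0.001, 0.701, 0.713, -0.0]
wrist_force: [0.2, 0.5, -0.1]
finger_gap: 0.0855
grip_force: 0.0
```

Run:
```python
from fit import *
P=tcp(); print(P); im=viewer.read_camera("wrist"); C=cam("wrist",P); np.savez("pics/w5.npz",im=im,p=P[0],R=P[1])
K=proj(C,[[.543,-.3,.09],[.543,-.277,.09],[.5692,-.2779,.055]]); print(K)
h=cv2.cvtColor(im,cv2.COLOR_RGB2HSV)
wm=near(C,cv2.inRange(h,(0,0,130),(179,80,255)),[.543,-.288,.09],30)
n,lab,st,_=cv2.connectedComponentsWithStats(wm.astype(np.uint8)); print(st)
for i in range(1,n):
    if st[i,4]>40: print(rect(C,lab==i,.09))
rm=near(C,cv2.inRange(h,(0,110,90),(8,255,255))|cv2.inRange(h,(170,110,90),(179,255,255)),[.5692,-.2779,.055],25); print("mark",rm.sum(),unproj(C,np.argwhere(rm)[:,::-1].mean(0),.055) if rm.any() else None)
o=im[:,:,::-1].copy()
for k in K: cv2.circle(o,tuple(int(v) for v in k),3,(255,0,255),1)
cv2.imwrite("pics/w5.png",o)
```

```text
(array([ 0.5382, -0.3013,  0.1857]), array([[-0.0162,  0.9999, -0.0009],
       [ 0.9999,  0.0162,  0.0008],
       [ 0.0008, -0.0009, -1.    ]]))
[[287.1594 218.1901]
 [287.8126 190.4304]
 [315.5115 184.7482]]
[[     0      0    560    420 234766]
 [   263    173     54     29    191]
 [   282    189      9     27    242]
 [   317    203      1      1      1]]
(array([ 546.6916, -271.6672]), array([44.3307, 15.4799]), -16.090255737304688)
(array([ 541.8024, -286.5909]), array([21.4577,  6.5136]), -88.97029483318329)
mark 73 [[ 0.5691 -0.2756  0.055 ]]
```

View pics/w5.png

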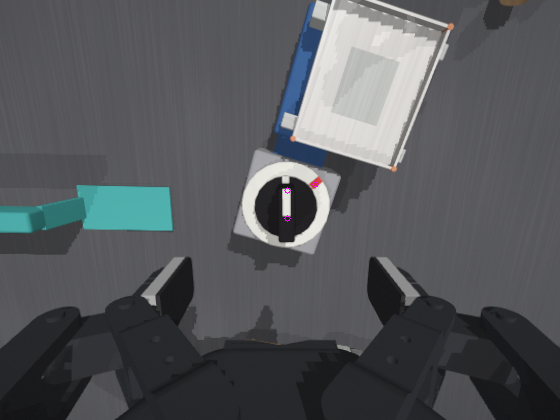

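The wrist view shows the knob's white line from (287,190) to (287,218), the red mark at (316,184), and the cover well seated. The axis is at (542, -299.5). Pointer yaw is 91° and mark yaw 40.3°, so the turn is 51°. I'll descend and grip.

>>> drive_tool --series '[[[0.008,0.016,0.1,0,0,0],[0.008,0.015,0.2,0,0,0],[0,0,0.25,0,0,0],[0,0,0.2,0,0,0],[0,0,0.11,0,0,0],[0,0,0.06,0,0,0],[0,0,0,0,0,0]]]'

```text
clock: 27.55
tcp_pos: [0.5425, -0.2983, 0.0761]
orientation: [-0.0, 0.701, 0.714, 0.0]
wrist_force: [0.2, -0.3, -0.1]
finger_gap: 0.0855
grip_force: 0.0
```

>>> drive_tool --series '[[[0,0,0,0,0,0],[0,0,0,0,0,0],[0,0,0,0,0,0],[0,0,0,0,0,0],[0,0,0,0,0,0]]]' --jaw -1 --grip_force 30

```text
clock: 28.18
tcp_pos: [0.5429, -0.2986, 0.0765]
orientation: [0.001, 0.701, 0.713, 0.0]
wrist_force: [0.8, 0.9, 1.8]
finger_gap: 0.0133
grip_force: 33.5
```

>>> drive_tool --series '[[[0,0,0,0,0,0.02],[0,0,0,0,0,0.035],[0,0,0,0,0,0.045],[0,0,0,0,0,0.045],[0,0,0,0,0,0.045],[0,0,0,0,0,0.04],[0,0,0,0,0,0.03],[0,0,0,0,0,0.022],[0,0,0,0,0,0],[0,0,0,0,0,0]]]'

```text
clock: 29.42
tcp_pos: [0.5438, -0.299, 0.0765]
orientation: [0.001, 0.939, 0.345, 0.001]
wrist_force: [5.4, -0.8, -0.7]
finger_gap: 0.0129
grip_force: 33.2
```

>>> drive_tool --series '[[[0,0,0,0,0,0],[0,0,0,0,0,0],[0,0,0,0,0,0],[0,0,-0.1,0,0,0],[0,0,-0.25,0,0,0],[0,0,-0.35,0,0,0],[0,0,-0.3,0,0,0],[0,0,-0.15,0,0,0],[0,0,0,0,0,0]]]' --jaw -0.2

```text
clock: 30.55
tcp_pos: [0.5433, -0.2992, 0.2167]
orientation: [0.002, 0.939, 0.344, 0.001]
wrist_force: [-0.3, -0.4, -0.1]
finger_gap: 0.0338
grip_force: 0.0
```

Run:
```python
from fit import *
P=tcp(); print(P,np.degrees(np.arctan2(P[1][1,0],P[1][0,0]))); ims={k:viewer.read_camera(k) for k in("wrist","top","side")}
im=ims["wrist"]; C=cam("wrist",P); h=cv2.cvtColor(im,cv2.COLOR_RGB2HSV)
a=np.radians(40); wm=near(C,cv2.inRange(h,(0,0,130),(179,80,255)),[.542+.012*np.cos(a),-.2993+.012*np.sin(a),.09],16)
n,lab,st,_=cv2.connectedComponentsWithStats(wm.astype(np.uint8)); i=1+st[1:,4].argmax(); print("line",rect(C,lab==i,.09),st[1:,4])
rm=near(C,cv2.inRange(h,(0,110,90),(8,255,255))|cv2.inRange(h,(170,110,90),(179,255,255)),[.5692,-.2779,.055],25)
if rm.any():
    X=unproj(C,np.argwhere(rm)[:,::-1].mean(0),.055)[0]; print("mark",rm.sum(),X,np.degrees(np.arctan2(X[1]+.2993,X[0]-.542)))
# lifter on mat, cover
for k in("top","side"):
    hh=cv2.cvtColor(ims[k],cv2.COLOR_RGB2HSV); print(k,"orange",rect(cam(k),cv2.inRange(hh,(5,150,120),(14,255,255)),.066))
u=proj(C,[[.55,-.29,.06]])[0].astype(int); r,c=max(u[1]-80,0),max(u[0]-100,0)
A=cv2.resize(im[r:r+150,c:c+200,::-1],(480,360)); B=cv2.resize(ims["top"][140:290,230:360,::-1],(312,360))
cv2.imwrite("pics/c6.png",np.hstack([A,B]))
```

```text
(array([ 0.5433, -0.2992,  0.2167]), array([[ 0.763 ,  0.6464,  0.0036],
       [ 0.6464, -0.763 , -0.0026],
       [ 0.0011,  0.0043, -1.    ]])) 40.26934075314749
line (array([ 550.6598, -290.7948]), array([22.2853,  6.4341]), 40.22534942626953) [196]
mark 58 [ 0.5683 -0.2755  0.055 ] 42.16583661168762
top orange (array([450.3602,  24.255 ]), array([116.2097,  18.8566]), -11.899948120117188)
side orange (array([444.745 ,   6.1927]), array([119.5664,  26.5245]), -14.928207397460938)
```

View pics/c6.png

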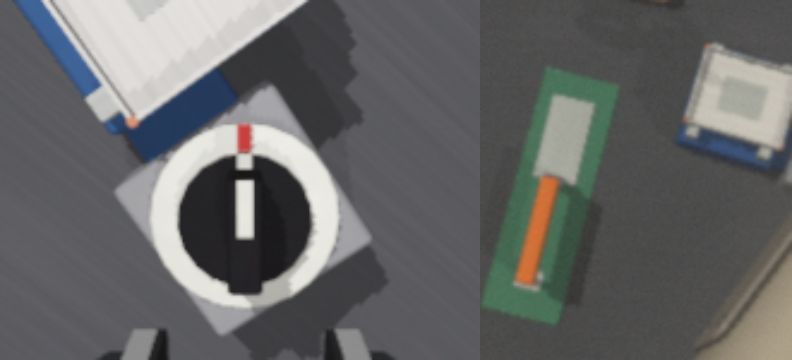

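The pointer line at (244,210) points straight at the red mark at (244,138), within about 2°. The lifter lies on its mat with the blade the original way, and the cover is square on the stand. The arm is clear, so I'll hand in.

```bash
python3 -c "
from workcell import order
print(order.hand_in())"
```

```text
the job is handed in; nothing more can be done
None
```

The job is handed in at about 31 s: the cover lies squarely on the stand bars, the lifter is back on its mat with the blade the same way as before, and the knob pointer is on the red mark to within about 2°; the hand-in gave no verdict.

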